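# Set the hold-down weights on a copper sheet, in order

## Robot

A 6-joint arm with a two-finger parallel gripper is mounted at the origin on the work surface. World frame = base frame: x ahead of the robot, y to its left, z up, the work surface at z = 0. Lengths are in m, angles in degrees, forces in N, time in s.
With the tool pointing down it reaches from about 0.325 to 0.775 m from the base axis. Payload 5.5 kg.
Tool frame: the origin (TCP) lies at the centre of the arm's flange, where the gripper is bolted on; the fingertips stand 173 mm ahead of it and the grasp point (between the pads) lies 155 mm ahead of it; z points along the fingers, y is the line along which they close (so a half turn about z gives the same grasp; the last joint's range is limited). The gripper opens to 85 mm and grips with 20 to 120 N. Pads are 22 mm wide; open, the fingers measure 114 mm over their backs; the gripper's body (76 mm by 85 mm) begins 54 mm behind the grasp point. The pads swing forward as they close: fully open they stand 13 mm farther back than shut.
Start: joints at [-68.222, 5.22, 70.514, -0, 104.267, -3.249], TCP at [0.254, -0.544, 0.405] pointing down, gripper open.
Joint ranges: [-164.24, 164.24], [-49.07, 125.15], [9.68, 141.18], [-86.29, 266.29], [3.28, 154.24], [-151.56, 151.56]. Speed limits (degrees/s): [147.25, 147.25, 172.46, 180, 180, 180].

## Interface

Orientations are given as [roll, pitch, yaw] about the fixed x, y, z axes, in that order (R = Rz(yaw) Ry(pitch) Rx(roll)).
In Python, from station import arm gives the robot as it stands.
- The arm moves only by the tool move_arm, never from a script. Its arguments are lists of equal length, an entry for each row: "dp": the shift along the tool's x, y, z in mm, a list of three; "angular": the turn, a rotation vector about the tool's x, y, z in degrees, a list of three; "jaw": the finger opening in mm, from 0 to 85.4. In form: {"dp": [[tx, ty, tz], ...], "angular": [[ax, ay, az], ...], "jaw": [jaw, ...]}. A call has 1 to 12 rows; each row shifts and turns the commanded pose from where the row before left it, along the tool's axes as they then stand; what a row does not reach is not made up. A row lasts 1/10 s, in which the tool goes at most 50 mm and 8.59 degrees, less where a joint would pass 70% of its speed; a pose out of reach is approached as far as the arm can. A call is refused whole if a number of a shift passes 50 or a number of a turn 8.59, either way. A call with a gripper value outside its range is refused whole. The fingers move at their own pace and stop on an object; "force" is the grip in N (left out, the last holds). Time passes only in rows, so rows that do not move let the fingers close. It gives the time, the measured TCP pose, the force, the opening and the grip force at its end, in the units of the state.
- arm.get_state(): the state, without advancing time (a new reading comes with each control period).
- arm.get_image(name): name is "side" or "top" or "wrist"; returns the picture (480x640x3 uint8, red, green, blue); there is no depth.
- arm.camera_model(name): a dict with "fx", "fy", "cx", "cy" (pixels), "T" (4x4, takes a point from camera to world coordinates). Camera axes: x right, y down, z forward; pixel columns grow to the right and rows downward; lengths in m; the calibration is good to about 2 mm. A picture is of the moment at which its call begins: read the wrist's pose just before it. camera_model takes no time and is no camera call; for the wrist camera it gives the pose at the moment of the call.
- arm.hand_in(): hands the job in; it is judged then, once.
The state is a dict: "time_s": time; "qpos": joint angles; "joint_vel": joint speeds; "tau": joint torques, N m; "tcp_pos": TCP position; "ee_rot": TCP orientation; "contact_force": force on the tool from outside, world axes, zero at the start; "ft_torque": the same for the moment, N m; "finger_gap": finger opening in m; "gripper_force": force on a finger pad.
Only numpy, scipy, OpenCV 4.12 (cv2) and the standard library are available. Lean on these libraries where they do the work, as an engineer would, in place of code of your own. Each camera call takes 0.05 s, during which the arm holds its last target. There are 200 camera calls.

## Task

Clamp the copper sheet for chasing: with a fingertip, gently press the coloured caps of the hold-down weights fully home, first the red one, then the yellow, then the blue; each stays down by itself. Leave the white cap up, do not lift or shift the weights, and leave the brass punch, hammer and pencil as they are.

Things in the scene. Friction and masses are not known exactly. Their poses are not given: they have to be found in the camera images.
- block: Black steel bench block, fixed, 250 (x) by 350 (y) by 40 mm high, with a 3 mm chased copper sheet fixed on it: the sheet's top is 43 mm above the table. Origin: centre of the underside, on the table; z up.
- weight_red: Loose dark steel hold-down weight with the red cap: a round puck, diameter 56 mm, 34 mm high, about 0.5 to 0.75 kg, standing on the copper sheet. Origin: centre of its underside, z up.
- cap_red (a point): Centre of the top face of the red plunger cap (to be pushed down): a flat red disc, diameter 28 mm, 11 mm thick, in the middle of its weight. It moves down with the plunger; raised, its top face is 50 mm above the underside of the weight, fully down 40 mm (6 mm above the steel).
- plunger_red (a joint): How far the red plunger is pushed down, in m: 0 raised, 0.010 fully home on a rubber-padded stop, which yields about 1 mm per 7 N of further push (it settles back to 0.010) and should be met gently: more than 40 N would mark the sheet. A friction fit of about 3 N: it slides under a steady push and stays where it is left; no spring. It starts raised, or up to 2 mm down.
- weight_yellow: Loose dark steel hold-down weight with the yellow cap: a round puck, diameter 56 mm, 34 mm high, about 0.5 to 0.75 kg, standing on the copper sheet. Origin: centre of its underside, z up.
- cap_yellow (a point): Centre of the top face of the yellow plunger cap (to be pushed down): a flat yellow disc, diameter 28 mm, 11 mm thick, in the middle of its weight. It moves down with the plunger; raised, its top face is 50 mm above the underside of the weight, fully down 40 mm (6 mm above the steel).
- plunger_yellow (a joint): How far the yellow plunger is pushed down, in m: 0 raised, 0.010 fully home on a rubber-padded stop, which yields about 1 mm per 7 N of further push (it settles back to 0.010) and should be met gently: more than 40 N would mark the sheet. A friction fit of about 3 N: it slides under a steady push and stays where it is left; no spring. It starts raised, or up to 2 mm down.
- weight_blue: Loose dark steel hold-down weight with the blue cap: a round puck, diameter 56 mm, 34 mm high, about 0.5 to 0.75 kg, standing on the copper sheet. Origin: centre of its underside, z up.
- cap_blue (a point): Centre of the top face of the blue plunger cap (to be pushed down): a flat blue disc, diameter 28 mm, 11 mm thick, in the middle of its weight. It moves down with the plunger; raised, its top face is 50 mm above the underside of the weight, fully down 40 mm (6 mm above the steel).
- plunger_blue (a joint): How far the blue plunger is pushed down, in m: 0 raised, 0.010 fully home on a rubber-padded stop, which yields about 1 mm per 7 N of further push (it settles back to 0.010) and should be met gently: more than 40 N would mark the sheet. A friction fit of about 3 N: it slides under a steady push and stays where it is left; no spring. It starts raised, or up to 2 mm down.
- weight_white: Loose dark steel hold-down weight with the white cap: a round puck, diameter 56 mm, 34 mm high, about 0.5 to 0.75 kg, standing on the copper sheet. Origin: centre of its underside, z up.
- cap_white (a point): Centre of the top face of the white plunger cap (to be left alone): a flat white disc, diameter 28 mm, 11 mm thick, in the middle of its weight. It moves down with the plunger; raised, its top face is 50 mm above the underside of the weight, fully down 40 mm (6 mm above the steel).
- plunger_white (a joint): How far the white plunger is pushed down, in m: 0 raised, 0.010 fully home on a rubber-padded stop, which yields about 1 mm per 7 N of further push (it settles back to 0.010) and should be met gently: more than 40 N would mark the sheet. A friction fit of about 3 N: it slides under a steady push and stays where it is left; no spring. It starts raised, or up to 2 mm down.
- doming_punch: Loose upright brass doming punch on the copper sheet among the weights, 62 mm high, 26 mm across its foot, 20 mm at the top. Origin: centre of its underside. To be left standing.
- hammer: Loose hammer, about 240 mm long, lying on the table beside the block on the robot's right. Origin: middle of the underside; x along the handle towards the head.
- pencil: Loose red pencil, 176 mm long, 8 mm thick, lying on the table beside the block on the robot's left. Origin: underside, middle of its length; x towards the point.

How it is judged (in metres and radians):
On the way, in this order (a step that is already met when the one before it is completed fails the run):
1. the red cap is pressed home (more than 8 of 10 mm) while yellow and blue are still up (less than 5 mm) (value of joint plunger_red above 0.008 m and value of joint each of plunger_yellow, plunger_blue below 0.005 m), for 0.1 s.
2. then the yellow cap is pressed home, red still home, blue still up (value of joint each of plunger_red, plunger_yellow above 0.008 m and value of joint plunger_blue below 0.005 m), for 0.1 s.
3. then the blue cap is pressed home, red and yellow still home (value of joint each of plunger_red, plunger_yellow, plunger_blue above 0.008 m), for 0.1 s.
At the end, for the whole second after the job is handed in: The red, yellow and blue plungers are each pushed down more than 8 of their 10 mm, the white one less than 5 mm; all four weights stand at rest within 12 mm of where they started; the brass punch is upright, and it, the hammer and the pencil are within 15 mm of where they started (all of step 3 and value of joint plunger_white below 0.005 m and distance of each of weight_red, weight_yellow, weight_blue, weight_white from where it was at the start of the episode below 0.012 m and linear speed of each of weight_red, weight_yellow, weight_blue, weight_white below 0.02 m/s and angle between doming_punch's own z axis and vertical below 0.15 rad and distance of each of doming_punch, hammer, pencil from where it was at the start of the episode below 0.015 m); the robot touches nothing.
It fails at once if the white cap is pushed down 5 mm or more (value of joint plunger_white above 0.005 m).
It fails at once if a weight is shifted by more than 12 mm (distance of any of weight_red, weight_yellow, weight_blue, weight_white from where it was at the start of the episode above 0.012 m).
It fails at once if a weight is lifted more than 6 mm off the sheet (z of any of weight_red, weight_yellow, weight_blue, weight_white in the frame of block above 0.049 m).
It fails at once if a weight or its cap is pressed with more than 40 N by the robot (contact force between any of the fingers, the arm and weight_red above 40 N or contact force between any of the fingers, the arm and weight_yellow above 40 N or contact force between any of the fingers, the arm and weight_blue above 40 N or contact force between any of the fingers, the arm and weight_white above 40 N).
It fails at once if the brass punch, hammer or pencil is moved by more than 15 mm, or the punch tipped over (distance of any of doming_punch, hammer, pencil from where it was at the start of the episode above 0.015 m or angle between doming_punch's own z axis and vertical above 0.3 rad).
It also fails if it takes over 38 s, if anything falls off the work surface, if the arm or the gripper's body presses on something with over 40 N, if the wrist force passes 120 N, or if a joint passes its speed limit or range.

## Working session

There is one attempt and no reset: what is moved stays moved. The work goes in short steps, Python scripts to look and compute and a tool call to move; the robot and the scene stay as the last step left them, time stands still between calls to the robot, and variables do not carry over. Pictures are saved under pics/ and viewed, at most 10 in all, crops included, and the job is handed in when it is done.

Besides the shell and the picture viewer there is one more tool, called after "Request:" by a JSON object that holds its "op" and its "data", one argument or row to a line. move_arm: Moves the arm, as the interface text tells. Its arguments: {"type":"object","properties":{"dp":{"type":"array"},"angular":{"type":"array"},"jaw":{"type":"array"},"force":{"type":"number"}},"required":["dp","angular","jaw"]}

```bash
ls; mkdir -p pics; python3 - <<'E'
from station import arm
import cv2
s=arm.get_state();print(s)
for n in("top","side"):
    im=arm.get_image(n);cv2.imwrite(f"pics/{n}0.png",im[:,:,::-1]);m=arm.camera_model(n);print(n,m)
E
```

```text
pics
{'time_s': 0.0, 'qpos': array([-6.82221985e+01,  5.26317567e+00,  7.05828003e+01,  3.49889637e-04,
        1.04267773e+02, -3.25007918e+00]), 'joint_vel': array([ 0.01836299,  0.01680099, -0.05220046, -0.10833147, -0.04019179,
        0.01704221]), 'tau': array([-1.83672841e-03, -4.58732772e+01, -4.18024528e+01, -2.70854844e-04,
        1.16442307e-02, -1.11114224e-05]), 'tcp_pos': array([ 0.25384029, -0.54371491,  0.40354076]), 'ee_rot': array([-1.79886453e+02, -6.78761795e-03,  2.50279599e+01]), 'contact_force': array([-0.06986083, -0.85931195,  0.25000523]), 'ft_torque': array([ 0.0146455 , -0.00871696, -0.01428331]), 'gripper_force': 0.0, 'finger_gap': 0.08529044988928011}
top {'fx': 512.2277777018963, 'fy': 512.2277777018963, 'cx': 317.4265831191287, 'cy': 235.719881538661, 'T': array([[ 0.02160884, -0.98158933,  0.18977735,  0.39015371],
       [-0.99936186, -0.02660751, -0.02383108,  0.03085102],
       [ 0.02844184, -0.18914128, -0.98153789,  0.98147431],
       [ 0.        ,  0.        ,  0.        ,  1.        ]])}
side {'fx': 557.2859854356132, 'fy': 557.2859854356132, 'cx': 326.5596417074039, 'cy': 236.29743198908656, 'T': array([[-0.99721452, -0.03062772,  0.06800839,  0.49237152],
       [-0.07408275,  0.51255002, -0.85545556,  0.89921766],
       [-0.00865705, -0.85811096, -0.51339131,  0.61272376],
       [ 0.        ,  0.        ,  0.        ,  1.        ]])}
```

View pics/top0.png

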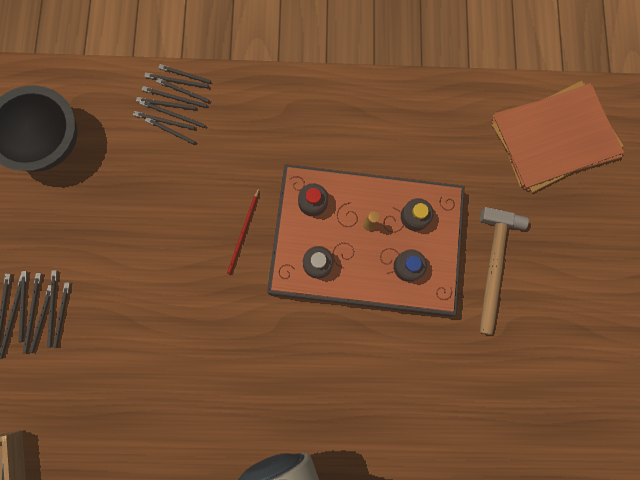

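View pics/side0.png

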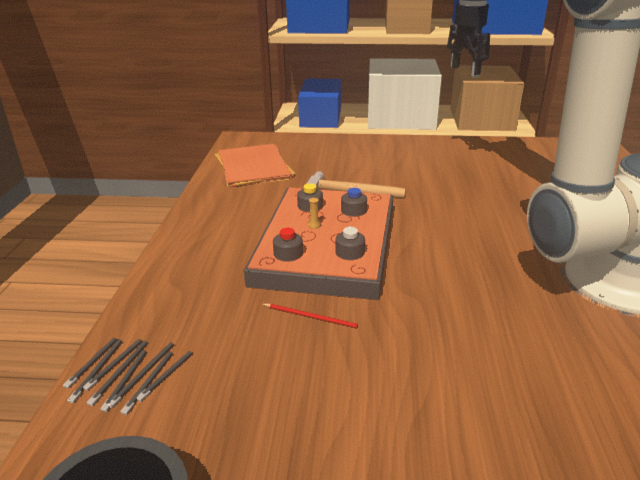

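The top view shows the caps at red (313,196), yellow (420,211), blue (414,264) and white (318,260), with the punch top at (373,216). The side view agrees, and nothing overhangs the caps.

```bash
cat > h.py <<'E'
import cv2,numpy as np
from station import arm
P=dict(red=(313,196),yellow=(420,211),blue=(414,264),white=(318,260))
HUE=dict(red=lambda h:(h<5)|(h>174),yellow=lambda h:(h>20)&(h<32),blue=lambda h:(h>105)&(h<130),white=lambda h:h>=0)
def ray(m,u,v,z):
    T=m["T"];d=T[:3,:3]@[(u-m["cx"])/m["fx"],(v-m["cy"])/m["fy"],1];o=T[:3,3]
    return o+d*(z-o[2])/d[2]
def blob(im,c,near=None,r=12):
    hsv=cv2.cvtColor(im,cv2.COLOR_RGB2HSV);h,s,v=[hsv[...,i].astype(int) for i in range(3)]
    k=HUE[c](h)&(v>110)&((s<60) if c=="white" else (s>170))
    if near:
        w=np.zeros(k.shape,bool);w[near[1]-r:near[1]+r,near[0]-r:near[0]+r]=1;k&=w
    n,_,st,ce=cv2.connectedComponentsWithStats(k.astype(np.uint8))
    i=1+np.argmax(st[1:,4]);return ce[i],st[i]
E
python3 - <<'E'
from h import *
im=cv2.imread("pics/top0.png")[:,:,::-1].copy();m=arm.camera_model("top")
for c in P:
    (u,v),st=blob(im,c,P[c]);print(c,u,v,st,ray(m,u,v,.091).round(4))
print("punch",ray(m,373,216,.105).round(4))
print(arm.camera_model("wrist"))
E
```

```text
red 312.8994413407821 194.98882681564245 [306 188  15  15 179] [0.6367 0.019  0.091 ]
yellow 419.9502762430939 210.5414364640884 [413 203  15  16 181] [ 0.6134 -0.1742  0.091 ]Traceback (most recent call last):
  File "<stdin>", line 4, in <module>
  File "h.py", line 14, in blob
    i=1+np.argmax(st[1:,4]);return ce[i],st[i]
        ~~~~~~~~~^^^^^^^^^^
    return _wrapfunc(a, 'argmax', axis=axis, out=out, **kwds)
    return bound(*args, **kwds)
ValueError: attempt to get argmax of an empty sequence
```

```bash
sed -i 's/v>110/v>80/; s/s>170/s>130/' h.py; cat >> h.py <<'E'
def rel(x,y,z):
    from scipy.spatial.transform import Rotation as R
    s=arm.get_state();return R.from_euler("xyz",s["ee_rot"],degrees=True).inv().apply(np.array([x,y,z])-s["tcp_pos"])*1e3
E
python3 - <<'E'
from h import *
im=cv2.imread("pics/top0.png")[:,:,::-1].copy();m=arm.camera_model("top")
for c in P:
    (u,v),st=blob(im,c,P[c]);print(c,u,v,st,ray(m,u,v,.091).round(4))
print("punch",ray(m,373,216,.105).round(4))
print(rel(.6367,.019,.316)/14)
print(arm.camera_model("wrist"))
E
```

```text
red 312.8445595854922 195.17098445595855 [306 188  15  16 193] [0.6363 0.0191 0.091 ]
yellow 419.955 210.4 [412 203  17  16 200] [ 0.6137 -0.1742  0.091 ]
blue 413.19767441860466 262.86046511627904 [406 256  15  15 172] [ 0.5182 -0.1606  0.091 ]
white 317.8457943925234 259.60280373831773 [310 252  16  16 214] [0.5197 0.0076 0.091 ]
punch [ 0.5976 -0.0876  0.105 ]
[ 41.78234907 -24.84253138   6.30833243]
{'fx': 406.93441826302507, 'fy': 406.93441826302507, 'cx': 321.2337295280177, 'cy': 228.0791774885148, 'T': array([[ 0.42286489, -0.86908523, -0.2566635 ,  0.32054778],
       [-0.90619065, -0.40615636, -0.11770943, -0.51345999],
       [-0.00194598,  0.28236125, -0.95930618,  0.37272385],
       [ 0.        ,  0.        ,  0.        ,  1.        ]])}
```

Request:
{"op": "move_arm", "data": {
  "dp": [
    [20,-12,2],
    [42,-25,6],
    [42,-25,6],
    [42,-25,6],
    [42,-25,6],
    [42,-25,6],
    [42,-25,6],
    [42,-25,6],
    [42,-25,6],
    [42,-25,6],
    [42,-25,6],
    [42,-25,6]
  ],
  "angular": [
    [0,0,0],
    [0,0,0],
    [0,0,0],
    [0,0,0],
    [0,0,0],
    [0,0,0],
    [0,0,0],
    [0,0,0],
    [0,0,0],
    [0,0,0],
    [0,0,0],
    [0,0,0]
  ],
  "jaw": [0,0,0,0,0,0,0,0,0,0,0,0],
  "force": 20
}}

```text
time_s: 1.3
tcp_pos: [0.5699, -0.0778, 0.336]
ee_rot: [-180.0, 0.0, 25.0]
contact_force: [0.3, -0.1, 0.7]
finger_gap: 0.0
gripper_force: 0.0
```

Request:
{"op": "move_arm", "data": {
  "dp": [
    [40,-24,6],
    [30,-18,4],
    [0,0,0],
    [0,0,0],
    [0,0,0]
  ],
  "angular": [
    [0,0,0],
    [0,0,0],
    [0,0,0],
    [0,0,0],
    [0,0,0]
  ],
  "jaw": [0,0,0,0,0]
}}

```text
time_s: 1.8
tcp_pos: [0.6145, -0.0129, 0.3266]
ee_rot: [180.0, 0.0, 25.0]
contact_force: [-1.4, -1.0, -0.4]
finger_gap: 0.0001
gripper_force: 0.0
```

```bash
python3 - <<'E'
from h import *
m=arm.camera_model("wrist");im=arm.get_image("wrist");cv2.imwrite("pics/w1.png",im[:,:,::-1])
for c in("red",):
    (u,v),st=blob(im,c);p=ray(m,u,v,.092);print(c,u,v,st,p.round(4))
print(rel(.6363,.0191,.276),arm.get_state())
E
```

```text
red 287.88912133891216 187.7150627615063 [ 261  160   54   56 2390] [0.639  0.0162 0.092 ]
[ 33.44620823 -20.05075994  50.94089968] {'time_s': 1.85, 'qpos': array([-4.39337897e+00,  7.35306292e+00,  7.60894999e+01, -2.09047692e-02,
        9.65481915e+01,  6.06610329e+01]), 'joint_vel': array([-0.39024936, -0.58328026,  0.01091397,  0.07151104, -0.13827821,
       -0.04235949]), 'tau': array([ 5.87916970e-01, -4.70052016e+01, -4.16897571e+01,  3.62394552e-02,
       -5.60736531e-03, -4.57900052e-03]), 'tcp_pos': array([ 0.61442246, -0.01316643,  0.32695005]), 'ee_rot': array([1.79977365e+02, 2.11563874e-03, 2.49432020e+01]), 'contact_force': array([-0.35127175,  0.25371836, -0.68241908]), 'ft_torque': array([0.02235681, 0.02558917, 0.04149096]), 'gripper_force': 0.0, 'finger_gap': 0.0001934666092225144}
```

View pics/w1.png

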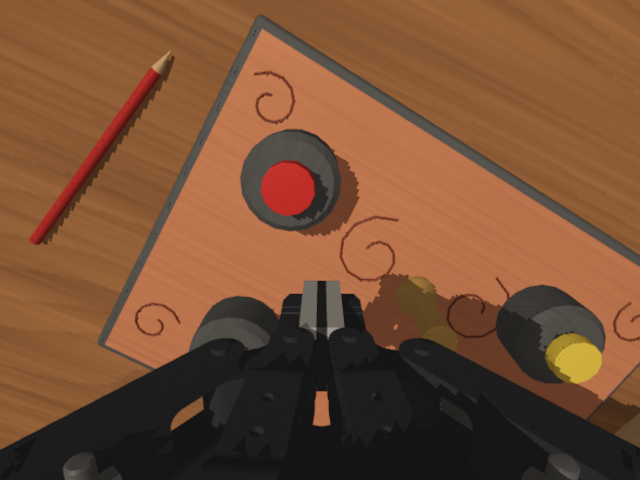

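The wrist view shows the red cap at (288,188), clear of the closed fingertips at (322,285). The two cameras agree to about 4 mm, so I'll use the mean.

Request:
{"op": "move_arm", "data": {
  "dp": [
    [12,-6,0],
    [22,-12,10],
    [0,0,18],
    [0,0,12],
    [0,0,4],
    [0,0,0],
    [0,0,0]
  ],
  "angular": [
    [0,0,0],
    [0,0,0],
    [0,0,0],
    [0,0,0],
    [0,0,0],
    [0,0,0],
    [0,0,0]
  ],
  "jaw": [0,0,0,0,0,0,0]
}}

```text
time_s: 2.55
tcp_pos: [0.6381, 0.0183, 0.2836]
ee_rot: [180.0, -0.1, 25.0]
contact_force: [0.4, -0.2, 0.3]
finger_gap: 0.0003
gripper_force: 0.0
```

```bash
python3 - <<'E'
from h import *
s=arm.get_state();m=arm.camera_model("wrist");im=arm.get_image("wrist");cv2.imwrite("pics/w2.png",im[:,:,::-1])
a=arm.camera_model("side");i2=arm.get_image("side");cv2.imwrite("pics/s2.png",cv2.resize(i2[170:290,220:380,::-1],(800,600)))
(u,v),st=blob(im,"red");print(u,v,st,ray(m,u,v,.092).round(4),s["tcp_pos"],s["contact_force"])
E
```

```text
97.15643762508338 217.72214809873248 [  23  124  148  190 2998] [0.6275 0.1133 0.092 ] [0.63805151 0.01827602 0.28360103] [ 0.40874859 -0.19927218  0.32267758]
```

View pics/w2.png

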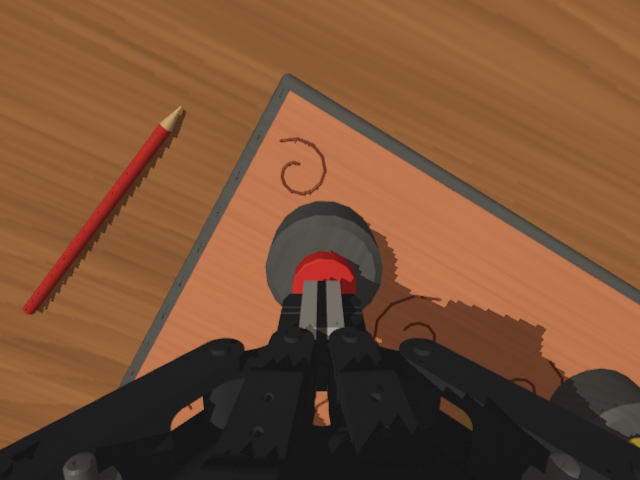

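View pics/s2.png

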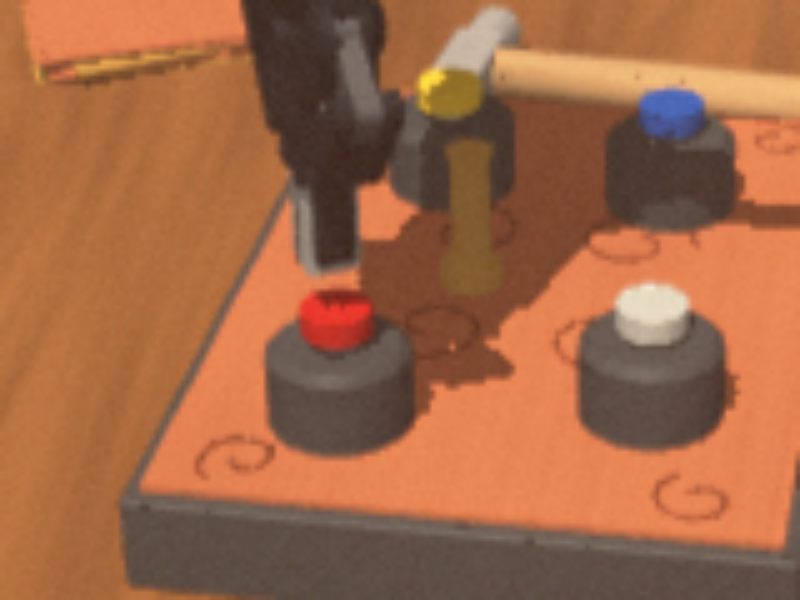

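The tip is centred over the red cap and roughly 15–18 mm above it. I'll descend gently and watch the force.

Request:
{"op": "move_arm", "data": {
  "dp": [
    [0,0,4],
    [0,0,5],
    [0,0,3],
    [0,0,2],
    [0,0,1],
    [0,0,1],
    [0,0,1],
    [0,0,1],
    [0,0,1],
    [0,0,1],
    [0,0,1],
    [0,0,1]
  ],
  "angular": [
    [0,0,0],
    [0,0,0],
    [0,0,0],
    [0,0,0],
    [0,0,0],
    [0,0,0],
    [0,0,0],
    [0,0,0],
    [0,0,0],
    [0,0,0],
    [0,0,0],
    [0,0,0]
  ],
  "jaw": [0,0,0,0,0,0,0,0,0,0,0,0]
}}

```text
time_s: 3.85
tcp_pos: [0.638, 0.0187, 0.2608]
ee_rot: [180.0, -0.0, 25.0]
contact_force: [-0.8, 0.3, 3.4]
finger_gap: -0.0004
gripper_force: 1.6
```

Request:
{"op": "move_arm", "data": {
  "dp": [
    [0,0,1],
    [0,0,1],
    [0,0,0]
  ],
  "angular": [
    [0,0,0],
    [0,0,0],
    [0,0,0]
  ],
  "jaw": [0,0,0]
}}

```text
time_s: 4.15
tcp_pos: [0.6381, 0.0186, 0.2584]
ee_rot: [180.0, -0.0, 25.0]
contact_force: [-0.5, 0.5, 1.3]
finger_gap: 0.0001
gripper_force: 0.9
```

Sliding contact at about 3 N. The expected home position is a TCP height of about 0.256.

Request:
{"op": "move_arm", "data": {
  "dp": [
    [0,0,1],
    [0,0,1],
    [0,0,0]
  ],
  "angular": [
    [0,0,0],
    [0,0,0],
    [0,0,0]
  ],
  "jaw": [0,0,0]
}}

```text
time_s: 4.45
tcp_pos: [0.6381, 0.0187, 0.2565]
ee_rot: [180.0, -0.0, 25.0]
contact_force: [0.4, -0.4, 2.6]
finger_gap: 0.0003
gripper_force: 1.0
```

Request:
{"op": "move_arm", "data": {
  "dp": [
    [0,0,1],
    [0,0,0]
  ],
  "angular": [
    [0,0,0],
    [0,0,0]
  ],
  "jaw": [0,0]
}}

```text
time_s: 4.65
tcp_pos: [0.638, 0.0186, 0.2561]
ee_rot: [180.0, -0.0, 25.0]
contact_force: [-1.0, 0.0, 4.3]
finger_gap: 0.0002
gripper_force: 2.3
```

Request:
{"op": "move_arm", "data": {
  "dp": [
    [0,0,1],
    [0,0,0]
  ],
  "angular": [
    [0,0,0],
    [0,0,0]
  ],
  "jaw": [0,0]
}}

```text
time_s: 4.85
tcp_pos: [0.638, 0.0187, 0.2559]
ee_rot: [180.0, -0.0, 25.0]
contact_force: [-1.7, 0.0, 7.9]
finger_gap: 0.0002
gripper_force: 3.8
```

Request:
{"op": "move_arm", "data": {
  "dp": [
    [0,0,1],
    [0,0,0]
  ],
  "angular": [
    [0,0,0],
    [0,0,0]
  ],
  "jaw": [0,0]
}}

```text
time_s: 5.05
tcp_pos: [0.6379, 0.0187, 0.2557]
ee_rot: [180.0, -0.1, 25.0]
contact_force: [-4.4, 0.1, 9.4]
finger_gap: 0.0001
gripper_force: 5.3
```

Force climbs to 9 N at TCP height 0.256, so red is home. Next I'll lift and move to a viewing spot short of yellow.

Request:
{"op": "move_arm", "data": {
  "dp": [
    [0,0,-8],
    [0,0,-25],
    [0,0,-30],
    [-20,24,-8],
    [-40,48,0],
    [-40,48,0],
    [-27,33,0],
    [-10,12,0],
    [0,0,0],
    [0,0,0]
  ],
  "angular": [
    [0,0,0],
    [0,0,0],
    [0,0,0],
    [0,0,0],
    [0,0,0],
    [0,0,0],
    [0,0,0],
    [0,0,0],
    [0,0,0],
    [0,0,0]
  ],
  "jaw": [0,0,0,0,0,0,0,0,0,0]
}}

```text
time_s: 6.05
tcp_pos: [0.5903, -0.1641, 0.3243]
ee_rot: [-179.9, -0.0, 25.0]
contact_force: [-0.3, 0.6, -0.1]
finger_gap: 0.0001
gripper_force: 0.0
```

```bash
python3 - <<'E'
from h import *
m=arm.camera_model("wrist");im=arm.get_image("wrist");cv2.imwrite("pics/w3.png",im[:,:,::-1])
for c in("yellow",):
    (u,v),st=blob(im,c);p=ray(m,u,v,.092);print(c,u,v,st,p.round(4),rel(*p[:2],.284))
print(rel(.6137+.001,-.1742,.284))
E
```

```text
yellow 364.0394402035623 219.9164546225615 [ 338  192   54   56 2358] [ 0.6164 -0.1767  0.092 ] [17.8959944  23.0334626  40.33663061]
[17.43488405 20.00900001 40.3394954 ]
```

View pics/w3.png

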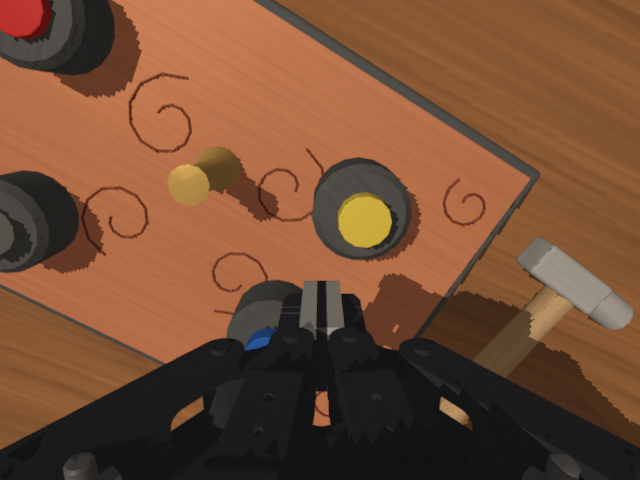

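The wrist view shows yellow clear at (364,220), with the punch at (190,185) well off to the side. The two estimates agree to 3 mm.

Request:
{"op": "move_arm", "data": {
  "dp": [
    [9,11,8],
    [9,10,14],
    [0,0,14],
    [0,0,10],
    [0,0,6],
    [0,0,3],
    [0,0,1],
    [0,0,1],
    [0,0,1],
    [0,0,1],
    [0,0,1],
    [0,0,1]
  ],
  "angular": [
    [0,0,0],
    [0,0,0],
    [0,0,0],
    [0,0,0],
    [0,0,0],
    [0,0,0],
    [0,0,0],
    [0,0,0],
    [0,0,0],
    [0,0,0],
    [0,0,0],
    [0,0,0]
  ],
  "jaw": [0,0,0,0,0,0,0,0,0,0,0,0]
}}

```text
time_s: 7.3
tcp_pos: [0.6153, -0.1762, 0.2644]
ee_rot: [180.0, -0.0, 25.0]
contact_force: [-1.0, 1.3, 2.6]
finger_gap: -0.0001
gripper_force: 1.6
```

Request:
{"op": "move_arm", "data": {
  "dp": [
    [0,0,1],
    [0,0,1],
    [0,0,1],
    [0,0,1],
    [0,0,1],
    [0,0,1],
    [0,0,0]
  ],
  "angular": [
    [0,0,0],
    [0,0,0],
    [0,0,0],
    [0,0,0],
    [0,0,0],
    [0,0,0],
    [0,0,0]
  ],
  "jaw": [0,0,0,0,0,0,0]
}}

```text
time_s: 8.0
tcp_pos: [0.6153, -0.1762, 0.2574]
ee_rot: [180.0, -0.0, 25.0]
contact_force: [0.4, -1.3, 1.4]
finger_gap: -0.0001
gripper_force: 0.9
```

Request:
{"op": "move_arm", "data": {
  "dp": [
    [0,0,1],
    [0,0,1],
    [0,0,0]
  ],
  "angular": [
    [0,0,0],
    [0,0,0],
    [0,0,0]
  ],
  "jaw": [0,0,0]
}}

```text
time_s: 8.3
tcp_pos: [0.6153, -0.1762, 0.2561]
ee_rot: [180.0, -0.0, 25.0]
contact_force: [-0.7, -0.5, 4.5]
finger_gap: -0.0001
gripper_force: 2.3
```

Request:
{"op": "move_arm", "data": {
  "dp": [
    [0,0,1],
    [0,0,1],
    [0,0,0]
  ],
  "angular": [
    [0,0,0],
    [0,0,0],
    [0,0,0]
  ],
  "jaw": [0,0,0]
}}

```text
time_s: 8.6
tcp_pos: [0.6152, -0.1761, 0.2557]
ee_rot: [179.9, -0.1, 25.0]
contact_force: [-3.2, -0.0, 10.9]
finger_gap: -0.0
gripper_force: 5.3
```

Yellow is home. On to blue, by the same method.

Request:
{"op": "move_arm", "data": {
  "dp": [
    [0,0,-8],
    [0,0,-25],
    [0,0,-30],
    [-20,-9,-8],
    [-40,-19,0],
    [-35,-17,0],
    [-20,-9,0],
    [0,0,0],
    [0,0,0]
  ],
  "angular": [
    [0,0,0],
    [0,0,0],
    [0,0,0],
    [0,0,0],
    [0,0,0],
    [0,0,0],
    [0,0,0],
    [0,0,0],
    [0,0,0]
  ],
  "jaw": [0,0,0,0,0,0,0,0,0]
}}

```text
time_s: 9.5
tcp_pos: [0.4881, -0.1758, 0.3245]
ee_rot: [-180.0, -0.0, 25.0]
contact_force: [0.5, -0.2, -0.2]
finger_gap: 0.0003
gripper_force: 0.0
```

```bash
python3 - <<'E'
from h import *
m=arm.camera_model("wrist");im=arm.get_image("wrist");cv2.imwrite("pics/w4.png",im[:,:,::-1])
for c in("blue",):
    (u,v),st=blob(im,c);p=ray(m,u,v,.092);print(c,u,v,st,p.round(4),rel(*p[:2],.284))
print(rel(.5182+.001,-.1606,.284))
E
```

```text
blue 324.09180187873613 188.91460290350128 [ 297  161   55   56 2342] [ 0.5203 -0.1632  0.092 ] [34.05104075  2.0449599  40.46254185]
[34.16682522 -0.76436248 40.46334456]
```

View pics/w4.png

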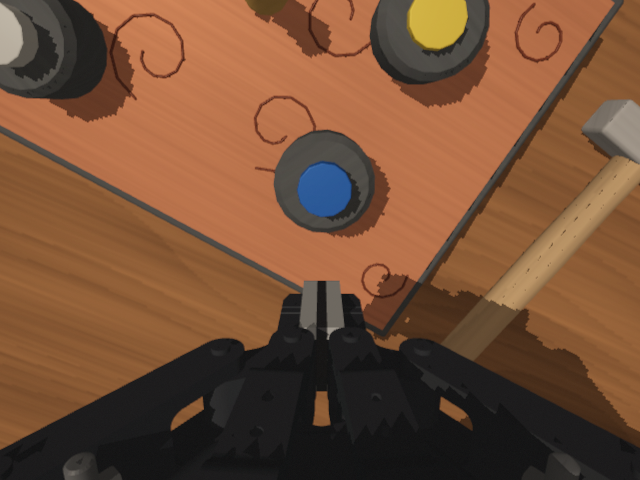

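The blue cap is at (324,189), straight ahead of the tips. The shift needed is about (34, 1).

Request:
{"op": "move_arm", "data": {
  "dp": [
    [17,1,8],
    [17,0,14],
    [0,0,14],
    [0,0,10],
    [0,0,6],
    [0,0,3],
    [0,0,1],
    [0,0,1],
    [0,0,1],
    [0,0,1],
    [0,0,1],
    [0,0,1]
  ],
  "angular": [
    [0,0,0],
    [0,0,0],
    [0,0,0],
    [0,0,0],
    [0,0,0],
    [0,0,0],
    [0,0,0],
    [0,0,0],
    [0,0,0],
    [0,0,0],
    [0,0,0],
    [0,0,0]
  ],
  "jaw": [0,0,0,0,0,0,0,0,0,0,0,0]
}}

```text
time_s: 10.75
tcp_pos: [0.5195, -0.1624, 0.2642]
ee_rot: [180.0, -0.0, 25.0]
contact_force: [-1.8, -0.6, 3.6]
finger_gap: 0.0002
gripper_force: 1.6
```

Request:
{"op": "move_arm", "data": {
  "dp": [
    [0,0,1],
    [0,0,1],
    [0,0,1],
    [0,0,1],
    [0,0,1],
    [0,0,1],
    [0,0,0]
  ],
  "angular": [
    [0,0,0],
    [0,0,0],
    [0,0,0],
    [0,0,0],
    [0,0,0],
    [0,0,0],
    [0,0,0]
  ],
  "jaw": [0,0,0,0,0,0,0]
}}

```text
time_s: 11.45
tcp_pos: [0.5195, -0.1624, 0.2575]
ee_rot: [180.0, -0.0, 25.0]
contact_force: [0.7, -1.4, 1.5]
finger_gap: -0.0
gripper_force: 0.9
```

Request:
{"op": "move_arm", "data": {
  "dp": [
    [0,0,1],
    [0,0,1],
    [0,0,1],
    [0,0,0]
  ],
  "angular": [
    [0,0,0],
    [0,0,0],
    [0,0,0],
    [0,0,0]
  ],
  "jaw": [0,0,0,0]
}}

```text
time_s: 11.85
tcp_pos: [0.5194, -0.1624, 0.2559]
ee_rot: [180.0, -0.0, 25.0]
contact_force: [-2.5, 1.4, 8.8]
finger_gap: -0.0001
gripper_force: 4.0
```

Blue is home too. I'll lift, back away and check with the side view.

Request:
{"op": "move_arm", "data": {
  "dp": [
    [0,0,-8],
    [0,0,-25],
    [0,0,-40],
    [0,25,-40],
    [0,40,-20],
    [0,40,0],
    [0,20,0],
    [0,0,0],
    [0,0,0],
    [0,0,0]
  ],
  "angular": [
    [0,0,0],
    [0,0,0],
    [0,0,0],
    [0,0,0],
    [0,0,0],
    [0,0,0],
    [0,0,0],
    [0,0,0],
    [0,0,0],
    [0,0,0]
  ],
  "jaw": [0,0,0,0,0,0,0,0,0,0]
}}

```text
time_s: 12.85
tcp_pos: [0.5722, -0.2747, 0.3875]
ee_rot: [-180.0, 0.0, 25.1]
contact_force: [-0.5, 0.1, -0.6]
finger_gap: -0.0001
gripper_force: 0.0
```

```bash
python3 - <<'E'
from h import *
i2=arm.get_image("side");cv2.imwrite("pics/s5.png",cv2.resize(i2[160:310,220:420,::-1],(800,600)))
E
```

```text
(no output)
```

View pics/s5.png

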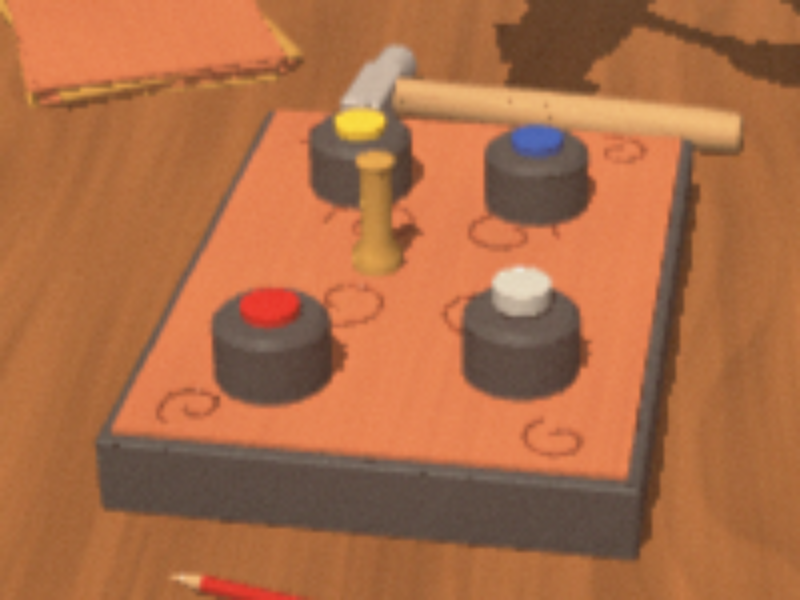

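The red (270,307), yellow (360,124) and blue (537,140) caps are down. White (521,287) is still up and the punch is standing.

```bash
python3 -c "
from station import arm
print(arm.hand_in())"
```

```text
the job is handed in; nothing more can be done
None
```

I pressed the red, yellow and blue caps home in that order with about 11 N at most and left the white cap up; the final side view shows nothing disturbed, and I handed the job in at about 13 s (no verdict was returned).

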